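# Load the key tester with its sleeve weight

## Robot

A 6-joint arm with a two-finger parallel gripper is mounted at the origin on the work surface. World frame = base frame: x ahead of the robot, y to its left, z up, the work surface at z = 0. Lengths are in m, angles in rad, forces in N, time in s.
With the tool pointing down it reaches from about 0.375 to 0.9 m from the base axis. Payload 3.1 kg.
Tool frame: the origin (TCP) lies at the centre of the arm's flange, where the gripper is bolted on; the fingertips stand tip_reach ahead of it and the grasp point (between the pads) lies 164 mm ahead of it (tip_reach is the distance from the TCP to the fingertips, in m); z points along the fingers, y is the direction in which the jaws open and shut (so a half turn about z gives the same grasp; the last joint's range is limited). The gripper opens to 87 mm and grips with 3 to 60 N. Pads are 19 mm wide; open, the fingers measure 117 mm over their backs; the gripper's body (75 mm by 190 mm) begins 51 mm behind the grasp point.
Start: joints at [1.062, 0.527, 1.433, -0, 1.181, -0.178], TCP at [0.203, 0.591, 0.405] pointing down, gripper open.
Joint ranges: [-3.08, 3.08], [-0.75, 2.2], [0.22, 2.44], [-1.43, 4.57], [0, 2.65], [-2.85, 2.85]. Speed limits (rad/s): [2.79, 2.79, 3.14, 3.14, 3.14, 3.14].

## Interface

Orientations are given as a unit quaternion [x, y, z, w].
In Python, from rig import get_obs, camera, hand_in, tip_reach gives the robot as it stands. The module is installed in compiled form; this text tells all that it offers.
- The arm moves only by the tool servo_tool, never from a script. Its argument "steps" is one flat list of numbers, 5 for each row, row after row: the finger opening in m, from 0 to 0.087, then the shift along the tool's x, y, z in m, then the turn about the tool's z in rad. A call has 1 to 12 rows; each row is the pose to reach, as a shift and turn from the pose commanded when the call began, along the tool's axes at that moment; what a row does not reach only later rows make up. A row lasts 1/8 s, in which the tool goes at most 62.5 mm and 10.7 degrees, less where a joint would pass 70% of its speed; a pose out of reach is approached as far as the arm can. A call with a gripper value outside its range is refused whole. The fingers move at their own pace and stop on an object; "force" is the grip in N (left out, the last holds). Time passes only in rows, so rows that repeat a pose let the fingers close. It gives the time, the measured TCP pose, the force and the opening at its end, in the units of the state.
- get_obs(): the state, without advancing time (a new reading comes with each control period).
- camera(name): name is "scene" or "top" or "wrist"; returns a dict with "pixels" (400x640x3 uint8, blue, green, red), "vertical_fov" (degrees; the focal length in pixels is half the picture's height over the tangent of half this angle, whatever the lens; pixels are square), "cx", "cy" (the principal point, pixels), "D" ([k1, k2, p1, p2, k3] as OpenCV has them; the pictures are not rectified), "T" (4x4, takes a point from camera to world coordinates). Camera axes: x right, y up, looking along -z (the intrinsics and any distortion apply to the point x, -y, -z); pixel columns grow to the right and rows downward; lengths in m; the calibration is good to about 2 mm. A picture is of the moment at which its call begins. There is no depth.
- hand_in(): hands the job in, once; it reports no verdict.
The state is a dict: "time": time; "q": joint angles; "joint_velocities": joint speeds; "joint_torque": joint torques, N m; "position": TCP position; "tool_rot": TCP orientation; "ft_force": force on the tool from outside, world axes, zero at the start; "moment": the same for the moment, N m; "grip_width": finger opening in m.
Only numpy, scipy, OpenCV 4.12 (cv2) and the standard library are available. Lean on these libraries where they do the work, as an engineer would, in place of code of your own. Each camera call takes 0.05 s, during which the arm holds its last target.

## Task

Set the small key tester up for its heavy load: with the plunger still parked up, slide the taller of the two steel sleeve weights onto the plunger rod and press it down past the sprung balls until they click out over it and it sits fully down on the flange. Then swing the lift lever all the way forward, away from the column, to lower the probe onto the key, let go, and leave the other things on the bench where they are.

Things in the scene. Friction and masses are not known exactly. Their poses are not given: they have to be found in the camera images.
- weight_tall: the taller sleeve weight: a plain steel cylinder 44 mm in diameter and 40 mm tall with a through bore of 22.5 mm, 0.35 kg, standing on the bench. Origin: centre of its underside, z along the bore.
- weight_short: the shorter sleeve weight, not wanted: same diameter and bore, 22 mm tall, 0.19 kg, standing on the bench. Origin: centre of its underside.
- tester: the dead-weight key tester, fixed to the bench: cream base plate 220 x 180 x 18 mm, cream column at its rear (+x), an aluminium head (140 mm along x, 64 mm along y, top at z = 150 mm) that reaches forward from the column and guides a vertical steel plunger; below the plunger a white handset lies in a nest. Origin: on the bench under the plunger's axis; x points to the rear, -x to the front, z up.
- seat (a point): centre of the upper face of the plunger's round flange (40 mm diameter, 6 mm thick), on the rod's axis, 174 mm over the bench when the lever is at 0 and 164 mm when the plunger is down. The weight sits on it. The rod above it is 20 mm in diameter. Axes as the tester's.
- rod_top (a point): the top end of the plunger rod, on its axis, 60 mm above the seat. The last 8 mm of the rod taper from 20 to 11 mm diameter as a lead-in.
- ball_front (a joint): detent ball on the rod's front side (9 mm ball, centre 44.2 mm above the seat): 0 = sprung fully out, 3.2 mm proud of the rod; grows as it is pushed in, to 0.0032 m; about 0.0015 to 0.002 m while the bore of a weight is over it. Passing a weight over both balls takes about 10 to 20 N downwards; with the weight home the balls come out just over its top rim.
- ball_back (a joint): detent ball on the rod's rear side, like ball_front.
- lift_lever (a joint): lift lever on the head's left (+y) side, turning about a level axis along the tester's y: 0 = leaning 43 degrees to the rear, plunger parked up; 1.5 rad = its stop, leaning 43 degrees to the front, plunger 10 mm lower with its probe tip on the handset's key. A cam lowers the plunger evenly, 6.7 mm per rad. The lever has a stiff hinge, stays where it is left and holds the plunger against over 40 N from above; it takes about 4 N at the knob. It starts between 0 and 0.2.
- lever_hinge (a point): the point of the lever's axis beside the knob: the knob circles it at a radius of 75 mm in the tester's x-z plane (22 mm behind the rod, 75 mm to its left, 128 mm over the bench).
- lever_knob (a point): centre of the lever's black ball knob, 22 mm in diameter, on an 8 mm bar that comes up from below.
- handset: bystander: a spare white handset 150 x 48 x 26 mm lying on the bench. Origin: centre of its underside.
- screwdriver: bystander: a small screwdriver with a black handle, 170 mm long, lying on the bench. Origin: about the middle of its length, on the bench.
- jar: bystander: a small clear jar, 44 mm in diameter and 50 mm tall, standing on the bench. Origin: centre of its underside.
Not all that is in view belongs to the job. What is shaped like the weight_tall but turquoise is not meant.

How it is judged:
On the way, in this order (a step that is already met when the one before it is completed fails the run):
1. the tall weight is down on the flange with both balls clicked out over it, the lever still parked to the rear (z of weight_tall in the frame of seat between -0.0025 and 0.0025 m and horizontal distance between weight_tall and seat below 0.004 m and angle between weight_tall's own z axis and vertical below 0.12 rad and value of joint each of ball_front, ball_back below 0.001 m and value of joint lift_lever below 0.4 rad), for 0.2 s.
2. the lever is swung fully forward, the probe down (value of joint lift_lever above 1.35 rad), for 0.2 s.
At the end, for the whole second after the job is handed in: The tall weight rests on the plunger's flange (within 2.5 mm of full depth, 4 mm of the rod's axis, upright within 0.12 rad), both detent balls out over it (within 1 mm of fully out), the lift lever forward (over 1.35 of its 1.5 rad), the weight at rest and everything released (z of weight_tall in the frame of seat between -0.0025 and 0.0025 m and horizontal distance between weight_tall and seat below 0.004 m and angle between weight_tall's own z axis and vertical below 0.12 rad and value of joint each of ball_front, ball_back below 0.001 m and value of joint lift_lever above 1.35 rad and linear speed of weight_tall below 0.02 m/s); the robot touches nothing.
It fails at once if the short weight is moved by more than 30 mm (distance of weight_short from where it was at the start of the episode above 0.03 m).
It fails at once if the handset is moved by more than 30 mm (distance of handset from where it was at the start of the episode above 0.03 m).
It fails at once if the screwdriver is moved by more than 30 mm (distance of screwdriver from where it was at the start of the episode above 0.03 m).
It fails at once if the jar is moved by more than 30 mm (distance of jar from where it was at the start of the episode above 0.03 m).
It also fails if it takes over 56 s, if anything falls off the work surface, if the arm or the gripper's body presses on something with over 40 N, if the wrist force passes 120 N, or if a joint passes its speed limit or range.

## Working session

There is one attempt and no reset: what is moved stays moved. The work goes in short steps, Python scripts to look and compute and a tool call to move; the robot and the scene stay as the last step left them, time stands still between calls to the robot, and variables do not carry over. Pictures are saved under pics/ and viewed, and the job is handed in when it is done.

Besides the shell and the picture viewer there is one more tool, called after "Emit:" as name(argument=value, ...) on one line, values as JSON. servo_tool: Moves the arm, as the interface text tells. Its arguments: {"type":"object","properties":{"steps":{"type":"array"},"force":{"type":"number"}},"required":["steps"]}

```bash
mkdir -p pics
cat > h.py <<'E'
import numpy as np, cv2, pickle
from rig import get_obs, camera, tip_reach
def snap(name,tag):
    c=camera(name); cv2.imwrite(f'pics/{tag}.png',c['pixels']); pickle.dump(c,open(f'{tag}.pkl','wb')); return c
def load(tag): return pickle.load(open(f'{tag}.pkl','rb'))
def K(c):
    f=200/np.tan(np.radians(c['vertical_fov'])/2)
    return np.array([[f,0,c['cx']],[0,f,c['cy']],[0,0,1.]])
def ray(c,u,v):
    p=cv2.undistortPoints(np.array([[[u,v]]],float),K(c),np.array(c['D'],float))[0,0]
    T=np.array(c['T']); d=T[:3,:3]@np.array([p[0],-p[1],-1]); return T[:3,3],d/np.linalg.norm(d)
def onz(c,u,v,z):
    o,d=ray(c,u,v); return o+d*(z-o[2])/d[2]
def tri(c1,p1,c2,p2):
    o1,d1=ray(c1,*p1);o2,d2=ray(c2,*p2)
    s=np.linalg.lstsq(np.c_[d1,-d2],o2-o1,rcond=None)[0]
    a=o1+s[0]*d1;b=o2+s[1]*d2; return (a+b)/2,np.linalg.norm(a-b)
def proj(c,P):
    T=np.array(c['T']);q=T[:3,:3].T@(np.array(P,float)-T[:3,3]);q=np.array([q[0],-q[1],-q[2]])
    return cv2.projectPoints(q[None],np.zeros(3),np.zeros(3),K(c),np.array(c['D'],float))[0][0,0]
E
python3 - <<'E'
from h import *
o=get_obs(); print(o, tip_reach if not callable(tip_reach) else tip_reach())
for n in['scene','top','wrist']:
    c=snap(n,n+'0'); print(n,c['vertical_fov'],c['cx'],c['cy'],c['D'],np.round(c['T'],3).tolist())
E
```

```text
{'time': 0.0, 'q': array([ 1.06148536e+00,  5.28447175e-01,  1.43394263e+00, -4.69381078e-05,
        1.18137942e+00, -1.78518196e-01]), 'joint_velocities': array([-0.00118705,  0.00052754, -0.0009873 ,  0.00134314, -0.00088208,
        0.00206889]), 'joint_torque': array([ 5.34405099e-04, -4.40044177e+01, -1.76595461e+01,  6.35159388e-02,
        5.81065798e-02, -1.42730578e-04]), 'position': array([0.2028049 , 0.59079983, 0.40377005]), 'tool_rot': array([ 1.64634409e-01,  9.86354057e-01, -1.03187463e-03, -3.46511119e-04]), 'ft_force': array([0.43721004, 0.23306188, 0.50931268]), 'moment': array([-0.01474739,  0.01529732,  0.08424253]), 'grip_width': 0.0868152287913934} 0.1822
scene 45.198206583841895 316.0201691784951 201.47055783882257 [-0.06108513  0.          0.          0.          0.        ] [[-0.696, -0.421, 0.581, 1.26], [0.718, -0.407, 0.565, 0.734], [-0.001, 0.81, 0.586, 0.874], [0.0, 0.0, 0.0, 1.0]]
top 50.1550271980709 318.01090940658133 191.38214468522915 [-0.0072375  0.         0.         0.         0.       ] [[0.015, 0.996, -0.091, 0.425], [-1.0, 0.014, -0.008, 0.003], [-0.007, 0.091, 0.996, 1.397], [0.0, 0.0, 0.0, 1.0]]
wrist 65.13446020383807 319.8804749478605 199.32139469801797 [-0.00326737  0.          0.          0.          0.        ] [[0.325, -0.918, -0.229, 0.141], [0.946, 0.314, 0.081, 0.611], [-0.002, -0.243, 0.97, 0.384], [0.0, 0.0, 0.0, 1.0]]
```

View pics/scene0.png

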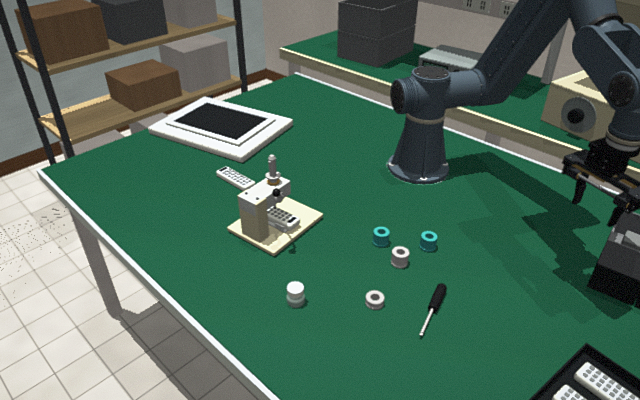

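View pics/top0.png

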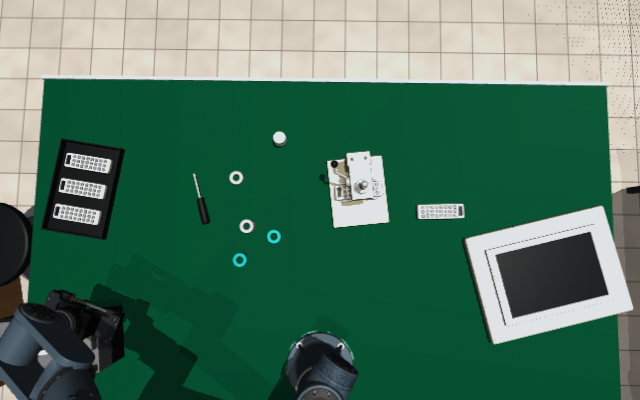

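View pics/wrist0.png

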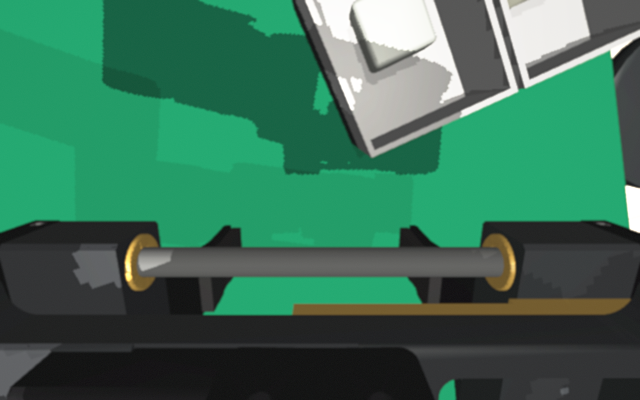

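The scene view shows four ring-shaped things. Two are steel, at (400,257) and (375,299) in the scene view and at (246,226) and (236,177) in the top view. The other two are turquoise, at (381,236) and (429,240), and are not meant. The steel one at (400,257) looks taller. The jar is at (295,293), and the tester is around (275,210). I'll confirm with enlarged crops.

Run:
```python
from h import *
s=load('scene0');t=load('top0')
a=cv2.resize(s['pixels'][220:320,350:450],(500,500),interpolation=cv2.INTER_CUBIC)
b=cv2.resize(t['pixels'][160:240,215:295],(300,300),interpolation=cv2.INTER_CUBIC)
b=cv2.copyMakeBorder(b,0,200,0,0,cv2.BORDER_CONSTANT)
cv2.imwrite('pics/crop1.png',np.hstack([a,b]))
a=cv2.resize(s['pixels'][140:260,215:335],(480,480),interpolation=cv2.INTER_CUBIC)
b=cv2.resize(t['pixels'][140:236,310:400],(320,341),interpolation=cv2.INTER_CUBIC)
b=cv2.copyMakeBorder(b,0,139,0,0,cv2.BORDER_CONSTANT)
cv2.imwrite('pics/crop2.png',np.hstack([a,b]))
```

```text
(no output)
```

View pics/crop1.png

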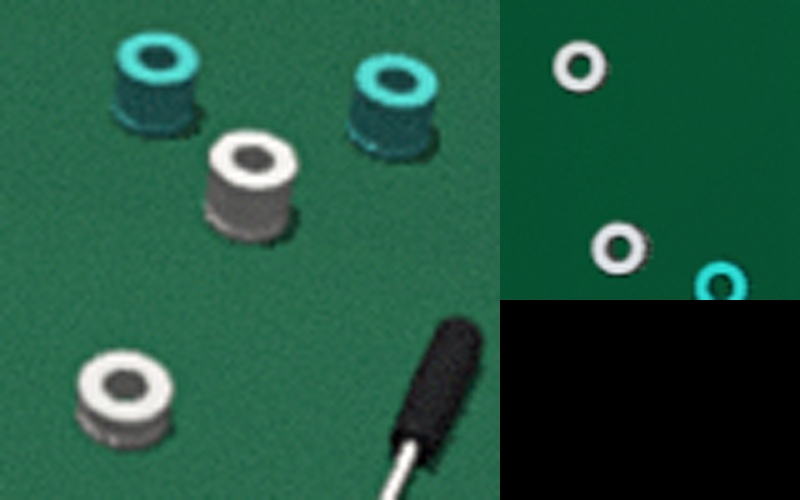

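View pics/crop2.png

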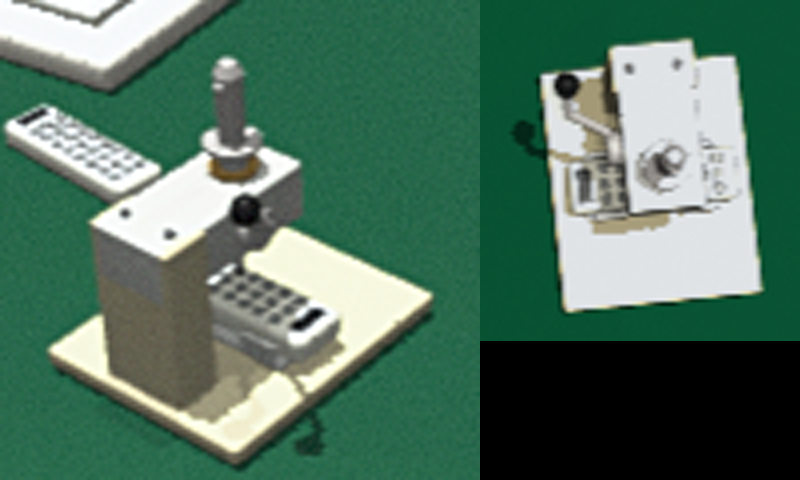

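The crop confirms it. The steel sleeve at scene (400,257) / top (246,226) is the taller one, with a side about as high as the turquoise pair. The one at (375,299) is the flat short one. Next I'll measure positions.

Run:
```python
from h import *
s=load('scene0');t=load('top0')
def blob(c,box,f):
    x0,y0,x1,y1=box; im=c['pixels'][y0:y1,x0:x1].astype(int)
    m=f(im).astype(np.uint8)
    n,l,st,ce=cv2.connectedComponentsWithStats(m)
    k=1+np.argmax(st[1:,4]); cn,_=cv2.findContours((l==k).astype(np.uint8),0,1)
    hull=max(cn,key=len); e=cv2.fitEllipse(hull); return np.array(e[0])+[x0,y0],e[1],st[k]
br=lambda im:im.min(2)>170
for nm,b1,b2,z in[('tall',(380,240,420,280),(234,214,258,238),.04),('short',(360,285,392,312),(224,165,248,190),.022)]:
    a=blob(s,b1,br);b=blob(t,b2,br); print(nm,a,b)
    print(' scene',onz(s,*a[0],z),'top',onz(t,*b[0],z),'tri',tri(s,a[0],t,b[0]))
dk=lambda im:im.max(2)<45
a=blob(s,(262,180,290,205),dk); b=blob(t,(328,155,341,170),dk); print('knob',a,b,tri(s,a[0],t,b[0]))
# rodtop
print('rodtop',onz(s,215+227/4,140+60/4,.234), tri(s,(215+227/4,140+60/4),t,(310+192/3.556,140+154/3.556)))
# head screws & base corners on top
f=lambda x,y:((x-480)/3.556+310,y/3.556+140)
for z,p in[(.018,(563,311)),(.018,(762,291)),(.018,(736,57)),(.018,(541,74)),(.15,(609,48)),(.15,(690,40)),(.15,(705,206)),(.15,(630,213))]:
    print(z,onz(t,*f(*p),z))
g=lambda x,y:(x/4+215,y/4+140)
for z,p in[(.018,(50,350)),(.018,(237,456)),(.018,(433,297)),(.15,(92,220)),(.15,(203,234)),(.15,(302,161))]:
    print('s',z,onz(s,*g(*p),z))
```

```text
tall (array([400.19215393, 251.51258564]), (10.132826805114746, 16.148412704467773), array([ 12,   6,  17,  12, 106], dtype=int32)) (array([246.11173534, 225.88826466]), (12.31905746459961, 12.409932136535645), array([ 6,  6, 13, 13, 92], dtype=int32))
 scene [0.43919571 0.24169919 0.04      ] top [0.43562403 0.23985338 0.04      ] tri (array([0.43586479, 0.24010931, 0.03688104]), np.float64(0.0007149567354708846))
short (array([374.52395535, 296.85716629]), (12.52710247039795, 17.550884246826172), array([  6,   5,  18,  14, 142], dtype=int32)) (array([235.73920631, 177.36981106]), (11.5065336227417, 12.2681303024292), array([ 6,  7, 13, 12, 84], dtype=int32))
 scene [0.59552577 0.28300815 0.022     ] top [0.59221203 0.28140167 0.022     ] tri (array([0.5928452 , 0.28169086, 0.01893353]), np.float64(0.0008406246684842526))
knob (array([276.02486038, 192.34573555]), (6.125220775604248, 6.850051403045654), array([11,  9,  7,  7, 37], dtype=int32)) (array([333.82534504, 163.68305111]), (5.468485355377197, 5.9288811683654785), array([ 3,  6,  7,  7, 31], dtype=int32)) (array([ 0.61594937, -0.03171225,  0.18315478]), np.float64(0.00019062347855016356))
rodtop [ 0.55559237 -0.11165014  0.234     ] (array([ 0.55473142, -0.11328273,  0.23302684]), np.float64(0.0007765658685175877))
0.018 [ 0.4348707  -0.03725813  0.018     ]
0.018 [ 0.45549867 -0.21703437  0.018     ]
0.018 [ 0.66938566 -0.19331721  0.018     ]
0.018 [ 0.65118438 -0.01462797  0.018     ]
0.15 [ 0.65212213 -0.06914798  0.15      ]
0.15 [ 0.65976052 -0.1363508   0.15      ]
0.15 [ 0.52164946 -0.14918785  0.15      ]
0.15 [ 0.51501008 -0.0875827   0.15      ]
s 0.018 [ 0.6751023  -0.18370624  0.018     ]
s 0.018 [ 0.65716315 -0.0052207   0.018     ]
s 0.018 [ 0.44126756 -0.03112967  0.018     ]
s 0.15 [ 0.66270316 -0.13123741  0.15      ]
s 0.15 [ 0.6223706  -0.06672984  0.15      ]
s 0.15 [ 0.51840249 -0.08313396  0.15      ]
```

```bash
cat >> h.py <<'E'
from scipy.spatial.transform import Rotation as Rn
def rel(P,yaw=None,show=True):
    o=get_obs(); R=Rn.from_quat(o['tool_rot']).as_matrix()
    d=R.T@(np.array(P,float)-o['position']); ya=np.arctan2(R[1,1],R[0,1])
    print('shift',d.round(4),'yaw_y',round(ya,3),'z',R[:,2].round(4),'turn',None if yaw is None else round(ya-yaw,3)); return d
E
python3 - <<'E'
from h import *
rel((.436,.240,.330)); rel((.436,.240,.189))
E
```

```text
shift [-0.3345 -0.256   0.0743] yaw_y 1.24 z [-8.0e-04 -1.4e-03 -1.0e+00] turn None
shift [-0.3346 -0.2558  0.2153] yaw_y 1.24 z [-8.0e-04 -1.4e-03 -1.0e+00] turn None
```

Emit:
servo_tool(steps=[0.087,-0.334,-0.256,0.05,0,0.087,-0.334,-0.256,0.05,0,0.087,-0.334,-0.256,0.05,0,0.087,-0.334,-0.256,0.074,0,0.087,-0.334,-0.256,0.074,0,0.087,-0.334,-0.256,0.074,0,0.087,-0.334,-0.256,0.074,0,0.087,-0.334,-0.256,0.074,0,0.087,-0.334,-0.256,0.074,0,0.087,-0.334,-0.256,0.074,0])

```text
time: 1.4
position: [0.4349, 0.2416, 0.331]
tool_rot: [0.164, 0.987, 0.0, -0.0]
ft_force: [0.0, -0.0, -0.5]
grip_width: 0.0873
```

Run:
```python
from h import *
o=get_obs();print(o['time'],o['position'],o['q'])
c=snap('wrist','w1'); print(proj(c,(.436,.240,.04)))
rel((.436,.240,.189))
```

```text
1.4 [0.43487546 0.24156063 0.33096617] [ 2.81942050e-01  4.69584054e-01  1.82241159e+00  3.38696610e-04
  8.49598337e-01 -9.60192710e-01]
[319.42328252 197.95568554]
shift [-0.0016 -0.0012  0.142 ] yaw_y 1.242 z [ 2.e-04  2.e-04 -1.e+00] turn None
```

View pics/w1.png

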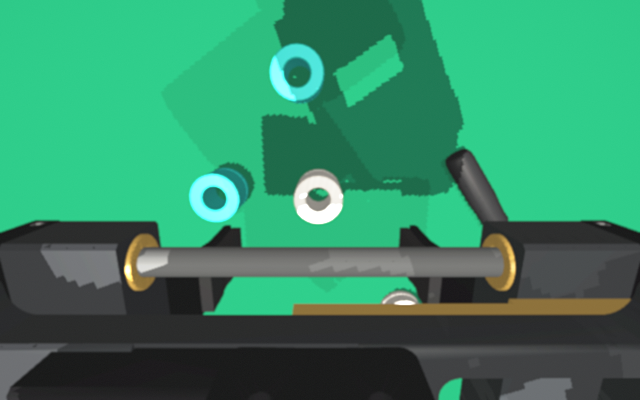

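The wrist view shows the steel ring centred at about (318,198), within 1–2 px of the predicted (319,198). Turquoise rings are at (296,72) and (214,197), and the short weight's edge is at (400,298). Descending.

Emit:
servo_tool(steps=[0.087,-0.0015,-0.001,0.05,0,0.087,-0.0015,-0.001,0.1,0,0.087,-0.0015,-0.001,0.142,0,0.087,-0.0015,-0.001,0.142,0,0.0,-0.0015,-0.001,0.142,0,0.0,-0.0015,-0.001,0.142,0,0.0,-0.0015,-0.001,0.142,0,0.0,-0.0015,-0.001,0.142,0,0.0,-0.0015,-0.001,0.142,0,0.0,-0.0015,-0.001,0.142,0], force=55)

```text
time: 2.7
position: [0.4369, 0.239, 0.1891]
tool_rot: [0.165, 0.986, 0.0, 0.0]
ft_force: [0.1, -0.9, 3.9]
grip_width: 0.0428
```

Run:
```python
from h import *
o=get_obs();print(o['time'],o['position'],o['grip_width'],o['ft_force'])
```

```text
2.7 [0.43690616 0.23901834 0.18911148] 0.042813528130015086 [ 0.05914143 -0.90842428  3.91341231]
```

Emit:
servo_tool(steps=[0.0,0,0,-0.06,0,0.0,0,0,-0.12,0,0.0,0,0,-0.18,0,0.0,0,0,-0.24,0,0.0,0,0,-0.265,0,0.0,0,0,-0.265,0,0.0,0,0,-0.265,0])

```text
time: 3.58
position: [0.436, 0.2388, 0.4517]
tool_rot: [0.165, 0.986, -0.001, -0.002]
ft_force: [-0.6, 0.0, -3.0]
grip_width: 0.0428
```

Run:
```python
from h import *
s=load('scene0');t=load('top0')
a=cv2.resize(s['pixels'][148:192,252:296],None,fx=9,fy=9,interpolation=cv2.INTER_CUBIC)
b=cv2.resize(t['pixels'][166:210,340:384],None,fx=9,fy=9,interpolation=cv2.INTER_CUBIC)
cv2.imwrite('pics/rod.png',np.hstack([a,b]))
rel((.555,-.113,.454),.107)
c=snap('scene','s2');snap('top','t2');cv2.imwrite('pics/s2c.png',cv2.resize(c['pixels'][80:330,240:560],(800,625))[:600])
```

```text
shift [-0.2268 -0.2941 -0.0024] yaw_y 1.24 z [-0.0043 -0.0013 -1.    ] turn 1.133
```

View pics/rod.png

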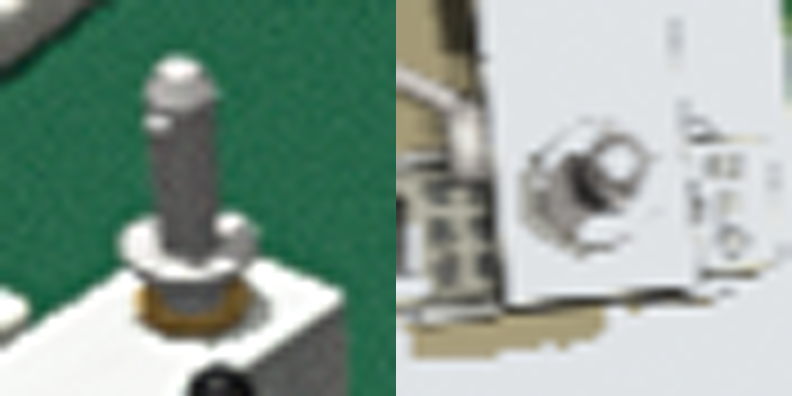

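View pics/s2c.png

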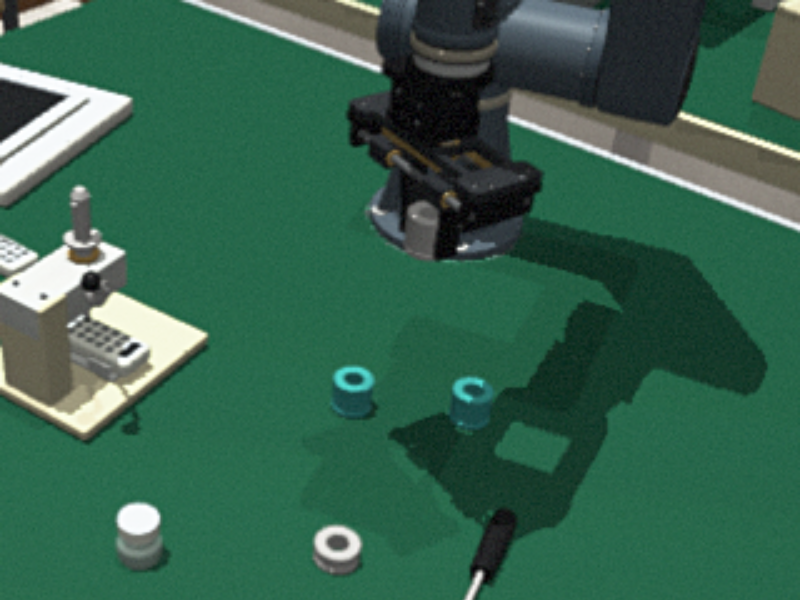

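The weight is in the hand, at (423,230) in the enlarged crop, and the bystanders are untouched. In the crop the rod's end face is at scene (271.8,155.2) and top (364.4,183.0). Refining the rod position.

Run:
```python
from h import *
s=load('scene0');t=load('top0')
r=lambda c,x,y,x0,y0:((x+.5)/9-.5+x0,(y+.5)/9-.5+y0)
p=r(s,182,69,252,148);q=r(t,620-396,157,340,166)
print(tri(s,p,t,q),onz(s,*p,.234),onz(t,*q,.234))
# flange in top: ellipse approx x 520..655? skip; scene flange upper face centre approx (189,246)
print(onz(s,*r(s,189,246,252,148),.174))
```

```text
(array([ 0.55509972, -0.11401514,  0.23231851]), np.float64(0.002376891588546425)) [ 0.55630859 -0.11073272  0.234     ] [ 0.55576419 -0.11469142  0.234     ]
[ 0.55851283 -0.10999466  0.174     ]
```

Emit:
servo_tool(steps=[0.0,-0.227,-0.295,-0.068,1.13,0.0,-0.227,-0.295,-0.068,1.13,0.0,-0.227,-0.295,-0.068,1.13,0.0,-0.227,-0.295,-0.068,1.13,0.0,-0.227,-0.295,-0.068,1.13,0.0,-0.227,-0.295,-0.068,1.13,0.0,-0.227,-0.295,-0.068,1.13,0.0,-0.227,-0.295,-0.068,1.13,0.0,-0.227,-0.295,-0.068,1.13,0.0,-0.227,-0.295,-0.068,1.13,0.0,-0.227,-0.295,-0.068,1.13])

```text
time: 5.05
position: [0.5555, -0.1126, 0.5218]
tool_rot: [0.667, 0.745, 0.0, -0.0]
ft_force: [0.4, 0.3, -2.8]
grip_width: 0.0429
```

Run:
```python
from h import *
o=get_obs();print(o['time'],o['position'],o['q'])
c=snap('wrist','w3'); print(proj(c,(.5545,-.1135,.234)))
rel((.5545,-.1135,.454),.107)
cv2.imwrite('pics/w3c.png',cv2.resize(c['pixels'][140:250,250:390],None,fx=5,fy=5,interpolation=cv2.INTER_CUBIC))
```

```text
5.05 [ 0.55551975 -0.11263705  0.52181794] [-3.97153872e-01  3.32895005e-01  1.42464410e+00  2.00054736e-05
  1.38408988e+00 -5.08820886e-01]
[318.01635703 197.69567748]
shift [-0.0005 -0.0011  0.0679] yaw_y 0.111 z [ 1.e-04 -1.e-04 -1.e+00] turn 0.004
```

View pics/w3.png

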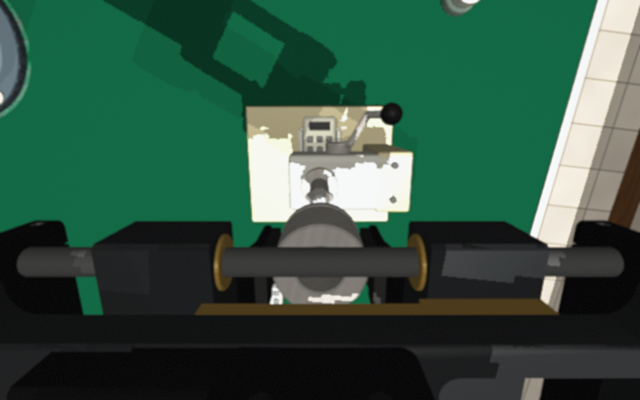

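View pics/w3c.png

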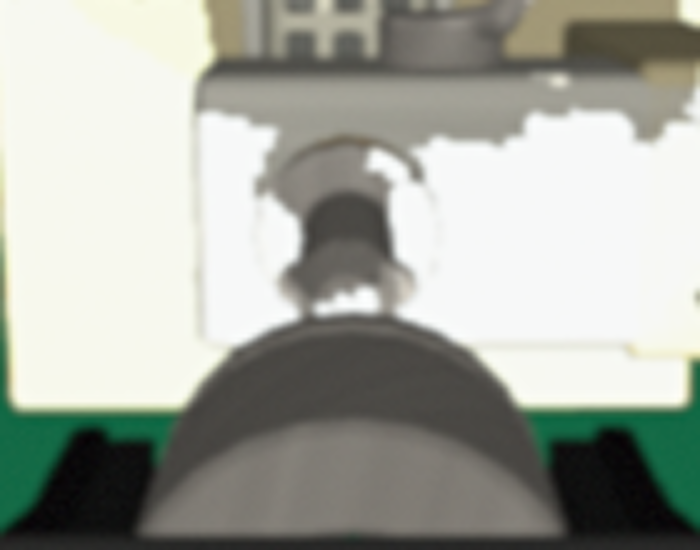

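The wrist crop shows the two balls at the rod's left and right, at crop (289,280) and (405,280). The rod column is at about 319, 1 px right of the predicted 318. The weight hides the lower part of the rod end, so I'll shift 30 mm aside to see it whole.

Emit:
servo_tool(steps=[0.0,-0.03,-0.001,0,0,0.0,-0.03,-0.001,0,0,0.0,-0.03,-0.001,0,0,0.0,-0.03,-0.001,0,0])

```text
time: 5.6
position: [0.5579, -0.1429, 0.5218]
tool_rot: [0.667, 0.745, 0.0, -0.0]
ft_force: [0.0, -0.6, -3.4]
grip_width: 0.0424
```

Run:
```python
from h import *
o=get_obs();print(o['time'],o['position'])
c=snap('wrist','w4'); print(proj(c,(.5555,-.1135,.234)), proj(c,(.5555,-.1135,.226)), proj(c,(.5555,-.1135,.174)))
cv2.imwrite('pics/w4c.png',cv2.resize(c['pixels'][150:250,270:390],None,fx=6,fy=6,interpolation=cv2.INTER_CUBIC))
# enlarged held weight in image
```

```text
5.6 [ 0.55785464 -0.14294331  0.52175379]
[320.34894375 163.55235561] [320.33738347 162.35216009] [320.27562815 155.94082269]
```

View pics/w4c.png

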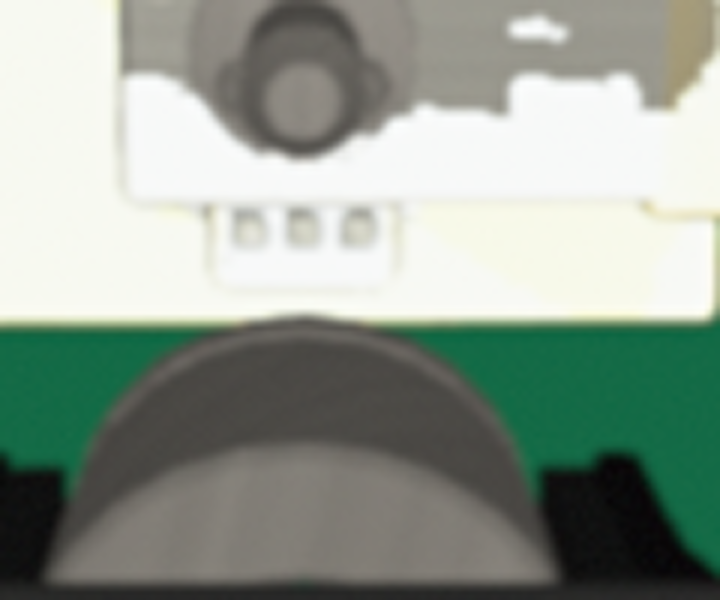

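Run:
```python
from h import *
c=load('w4');o=get_obs();R=Rn.from_quat(o['tool_rot']).as_matrix()
f=lambda x,y:((x+.5)/6-.5+270,(y+.5)/6-.5+150)
P=onz(c,*f(302,98),.234);print('rod',P)
for y,z in[(318,o['position'][2]-.189),(440,o['position'][2]-.149)]:
    Q=onz(c,*f(304,y),z); print('rim',Q,'centre rel TCP in tool',R.T@(Q-R[:,0]*.022-o['position']))
C=onz(load('w1'),318,198,.04);print(C)
rel((P[0],P[1],.454),.107)
```

```text
rod [ 0.55535694 -0.1155644   0.234     ]
rim [ 0.55628992 -0.12220284  0.33276835] centre rel TCP in tool [-0.00123737  0.00073007  0.18900646]
rim [ 0.55610002 -0.12085084  0.37276835] centre rel TCP in tool [1.39877611e-04 6.87100124e-04 1.49006889e-01]
[0.43562899 0.23878577 0.04      ]
shift [0.0275 0.0005 0.0678] yaw_y 0.111 z [-1.e-04  3.e-04 -1.e+00] turn 0.004
```

Emit:
servo_tool(steps=[0.0,0.028,0,0.02,0,0.0,0.028,0,0.05,0,0.0,0.028,0,0.09,0,0.0,0.028,0,0.09,0,0.0,0.028,0,0.09,0], force=60)

```text
time: 6.28
position: [0.5555, -0.1158, 0.4331]
tool_rot: [0.667, 0.745, 0.0, 0.001]
ft_force: [0.2, -0.9, -2.8]
grip_width: 0.0427
```

Run:
```python
from h import *
o=get_obs();print(o['time'],o['position'],o['ft_force'],o['moment'])
rel((.5553,-.115,.4),.107)
s=snap('scene','s5');t=snap('top','t5')
a=cv2.resize(s['pixels'][90:210,215:335],(480,480),interpolation=cv2.INTER_CUBIC)
b=cv2.resize(t['pixels'][150:220,330:400],(320,320),interpolation=cv2.INTER_CUBIC)
b=cv2.copyMakeBorder(b,0,160,0,0,cv2.BORDER_CONSTANT)
cv2.imwrite('pics/c5.png',np.hstack([a,b]))
```

```text
6.275 [ 0.5555384  -0.11582915  0.43312144] [ 0.22141056 -0.93501071 -2.84456604] [-0.09238479  0.04812676 -0.01788078]
shift [ 0.0009 -0.0002  0.0331] yaw_y 0.11 z [ 2.3e-03 -9.0e-04 -1.0e+00] turn 0.003
```

View pics/c5.png

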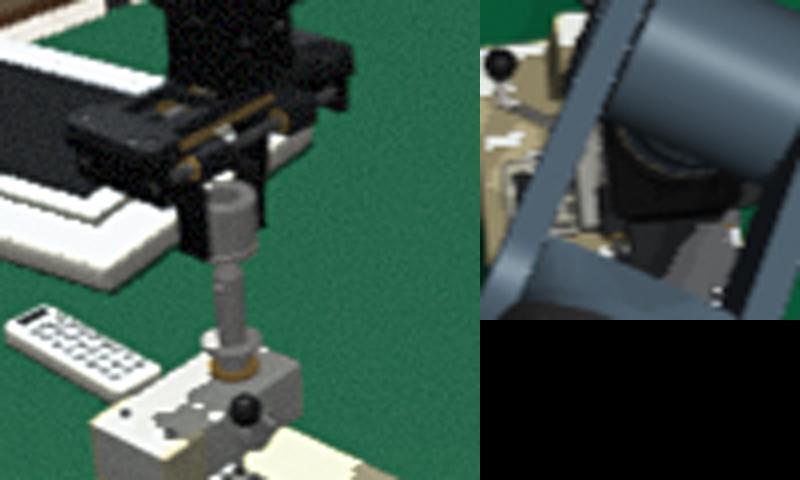

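Run:
```python
from h import *
c=load('s5')
a=cv2.resize(c['pixels'][130:182,248:300],None,fx=11,fy=11,interpolation=cv2.INTER_CUBIC)
cv2.imwrite('pics/c6.png',a)
C=get_obs()['position'];
for z in(.174,.234,.244,.284): print(z,[(proj(c,(x,y,z))-[248,130])*11+5 for x,y in((.5553,-.1155),)])
for r in (137,140,143,146,150,160,162,164,166): print(r,c['pixels'][r,258:284].astype(int).sum(1)//3)
```

```text
0.174 [array([269.98606695, 485.29779314])]
0.234 [array([256.48193506, 273.90654279])]
0.244 [array([254.16898579, 237.55546611])]
0.284 [array([244.73326805,  88.81515062])]
137 [  3  12   3   0   9   5  13  29  87 121  98  90  85  95  91  99 105 122
 124 106  72  16  16  50  76  73]
140 [ 13   9  19  13   8  10  11  12  40  72  94  85  89  92  93 105 114 121
 117 108  85  32  10  56  74  78]
143 [244  69   8   5   3  12  24   0  38  72  97  99  95  94  93  92  86  83
  82  77  63  36  19  50  75  69]
146 [110  62  17   5  11  12   9   8  16  60  91  88  81  86  83  90  82  85
  81  81  69  47  15  32  67  75]
150 [84 56  8  8  1 10 10  6 14 48 84 87 90 86 86 91 83 86 82 76 85 83 72 73
 75 75]
160 [75 74 74 72 67 70 75 75 72 71 77 84 91 95 90 86 81 78 71 73 70 70 70 70
 71 73]
162 [ 71  76  73  69  74  72  75  72  73  73  88  99 100  88  92  83  82  72
  67  68  76  73  70  74  74  70]
164 [72 70 69 74 73 68 73 74 73 72 77 84 88 87 90 87 80 75 71 74 67 68 71 70
 74 71]
166 [76 70 69 73 74 74 76 70 76 74 73 79 84 85 88 83 81 79 73 75 72 77 71 70
 67 71]
```

View pics/c6.png

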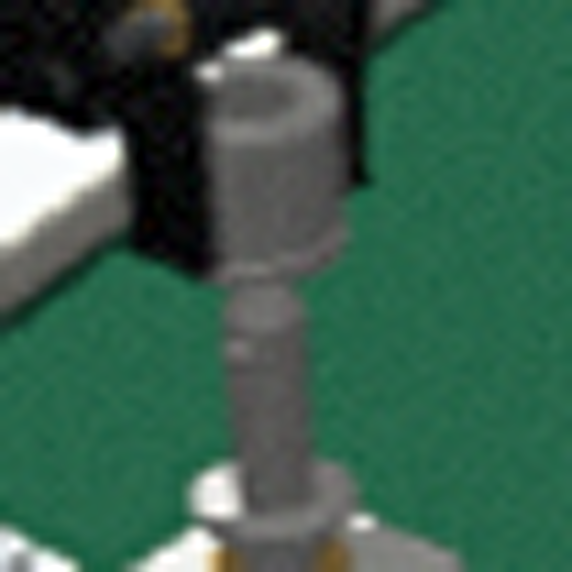

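The crop shows the rod tip at about (265,290). The held weight's axis is at about 261±3 px, so they agree to within about 2 mm sideways, inside the lead-in. Going down slowly and watching the force.

Emit:
servo_tool(steps=[0.0,0,0,0.006,0,0.0,0,0,0.012,0,0.0,0,0,0.016,0,0.0,0,0,0.018,0,0.0,0,0,0.018,0])

```text
time: 7.0
position: [0.5549, -0.1158, 0.4135]
tool_rot: [0.667, 0.745, -0.0, -0.0]
ft_force: [0.1, -0.1, -3.5]
grip_width: 0.043
```

Run:
```python
from h import *
o=get_obs();print(o['time'],o['position'],o['ft_force'],o['moment'],o['grip_width'])
rel((.5553,-.115,.363),.107)
```

```text
7.0 [ 0.55490747 -0.11578947  0.41349358] [ 0.07384476 -0.14554898 -3.46390494] [-0.10537446 -0.0100406   0.03226179] 0.04302293246996228
shift [0.0007 0.0005 0.0505] yaw_y 0.11 z [-5.e-04  2.e-04 -1.e+00] turn 0.003
```

Emit:
servo_tool(steps=[0.0,0,0,0.003,0,0.0,0,0,0.006,0,0.0,0,0,0.008,0,0.0,0,0,0.008,0])

```text
time: 7.5
position: [0.555, -0.1159, 0.4061]
tool_rot: [0.667, 0.745, -0.0, 0.001]
ft_force: [-0.9, -1.0, -1.0]
grip_width: 0.0427
```

Run:
```python
from h import *
o=get_obs();print(o['time'],o['position'],o['ft_force'],o['moment'],o['grip_width'])
s=snap('scene','s7')
cv2.imwrite('pics/c7.png',cv2.resize(s['pixels'][130:190,245:305],None,fx=8,fy=8,interpolation=cv2.INTER_CUBIC))
```

```text
7.5 [ 0.55496916 -0.11589181  0.40606315] [-0.85153638 -1.02057247 -0.98619349] [-0.12847159  0.09573362 -0.03832567] 0.04271191073837737
```

View pics/c7.png

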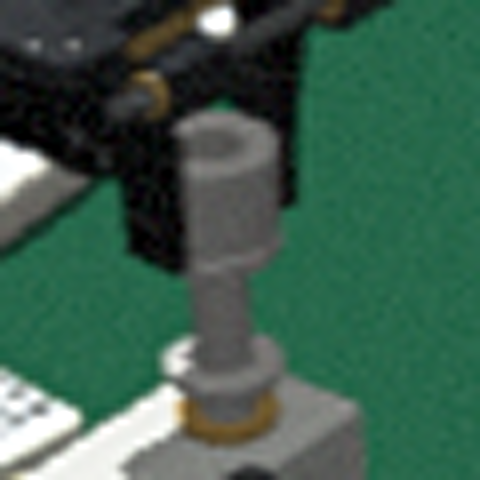

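The weight is over the rod tip (bottom rim at about (230,265) in the crop) with no side load. Pressing on past the balls.

Emit:
servo_tool(steps=[0.0,0,0,0.005,0,0.0,0,0,0.01,0,0.0,0,0,0.015,0,0.0,0,0,0.02,0,0.0,0,0,0.025,0,0.0,0,0,0.03,0,0.0,0,0,0.034,0,0.0,0,0,0.036,0,0.0,0,0,0.036,0])

```text
time: 8.68
position: [0.5547, -0.1158, 0.3689]
tool_rot: [0.667, 0.745, -0.0, -0.001]
ft_force: [1.6, -0.1, -4.3]
grip_width: 0.0429
```

Run:
```python
from h import *
o=get_obs();print(o['time'],o['position'],o['ft_force'],o['moment'],o['grip_width'])
s=snap('scene','s8')
cv2.imwrite('pics/c8.png',cv2.resize(s['pixels'][130:190,245:305],None,fx=8,fy=8,interpolation=cv2.INTER_CUBIC))
```

```text
8.675 [ 0.55472172 -0.11576724  0.36893425] [ 1.61069644 -0.06204175 -4.32260568] [-0.19997613 -0.04851492  0.04336233] 0.04293006658733745
```

View pics/c8.png

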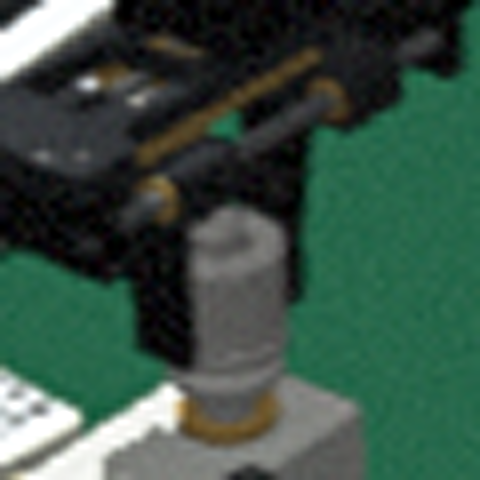

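The weight is now near the flange and the force is still low. Last few millimetres.

Emit:
servo_tool(steps=[0.0,0,0,0.003,0,0.0,0,0,0.005,0,0.0,0,0,0.006,0,0.0,0,0,0.006,0])

```text
time: 9.22
position: [0.5547, -0.1157, 0.3634]
tool_rot: [0.667, 0.745, -0.0, -0.001]
ft_force: [0.3, 0.7, -4.2]
grip_width: 0.043
```

Emit:
servo_tool(steps=[0.0,0,0,0.001,0,0.0,0,0,0.002,0,0.0,0,0,0.002,0])

```text
time: 9.6
position: [0.5548, -0.1157, 0.3627]
tool_rot: [0.667, 0.745, 0.0, 0.0]
ft_force: [-2.6, -0.4, 5.8]
grip_width: 0.043
```

Emit:
servo_tool(steps=[0.0,0,0,0.001,0,0.0,0,0,0.002,0,0.0,0,0,0.003,0,0.0,0,0,0.003,0])

```text
time: 10.1
position: [0.5546, -0.1156, 0.3626]
tool_rot: [0.667, 0.745, 0.0, 0.001]
ft_force: [-7.4, 1.6, 21.0]
grip_width: 0.0427
```

Run:
```python
from h import *
o=get_obs();print(o['time'],o['position'],o['ft_force'])
s=snap('scene','s9')
cv2.imwrite('pics/c9.png',cv2.resize(s['pixels'][130:190,245:305],None,fx=8,fy=8,interpolation=cv2.INTER_CUBIC))
```

```text
10.1 [ 0.55463863 -0.11555762  0.36262643] [-7.43401314  1.59518532 21.03041239]
```

View pics/c9.png

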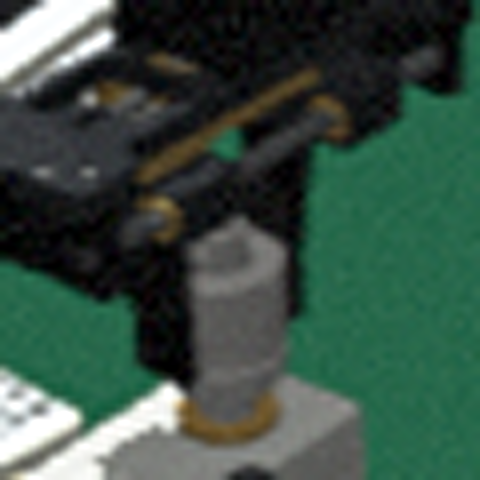

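It hit a hard stop at TCP z = 0.3626 (nominal 0.363) under about 20 N, and the weight's bottom is on the flange in the crop. Relaxing, opening and rising, then I'll inspect the balls.

Emit:
servo_tool(steps=[0.0,0,0,-0.003,0,0.0,0,0,-0.004,0,0.07,0,0,-0.004,0,0.07,0,0,-0.004,0,0.07,0,0,-0.004,0,0.07,0,0,-0.05,0,0.07,0,0,-0.1,0,0.07,-0.03,0,-0.16,0,0.07,-0.03,0,-0.16,0,0.07,-0.03,0,-0.16,0])

```text
time: 11.4
position: [0.5579, -0.1456, 0.5185]
tool_rot: [0.667, 0.745, 0.0, -0.0]
ft_force: [-0.2, 0.3, -1.3]
grip_width: 0.07
```

Run:
```python
from h import *
o=get_obs();print(o['time'],o['position'],o['ft_force'],o['grip_width'])
s=snap('scene','s10');w=snap('wrist','w10')
a=cv2.resize(s['pixels'][140:200,245:305],None,fx=7,fy=7,interpolation=cv2.INTER_CUBIC)
b=cv2.resize(w['pixels'][90:230,240:440],(400,280),interpolation=cv2.INTER_CUBIC);b=cv2.resize(w['pixels'][90:230,260:400],None,fx=3,fy=3,interpolation=cv2.INTER_CUBIC)
cv2.imwrite('pics/c10.png',np.hstack([a,b])[:, :800])
```

```text
11.4 [ 0.55791292 -0.14564116  0.51852713] [-0.22293869  0.32619159 -1.3106948 ] 0.07001479069020723
```

View pics/c10.png

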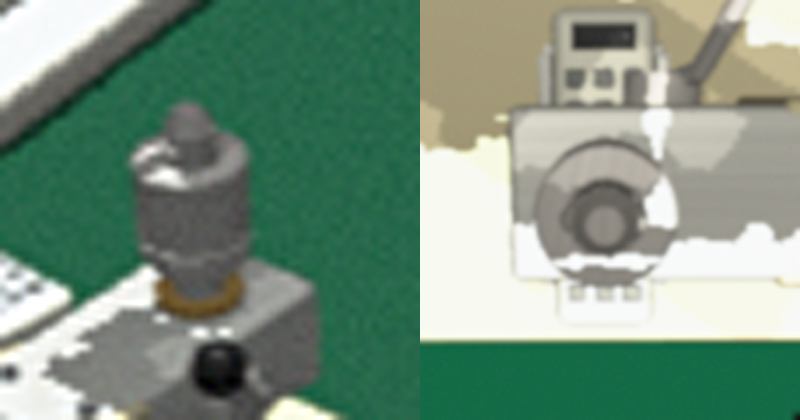

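View pics/w10.png

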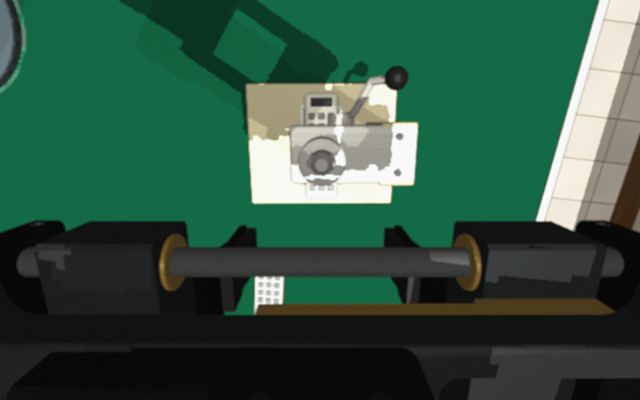

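The wrist view shows the weight on the rod at (322,160) and the knob at (396,78). I'll enlarge the balls and triangulate the knob.

Run:
```python
from h import *
s=load('s10');w=load('w10')
cv2.imwrite('pics/c11.png',cv2.resize(w['pixels'][135:190,290:355],None,fx=10,fy=10,interpolation=cv2.INTER_CUBIC))
def dk(c,x0,y0,x1,y1):
    m=(c['pixels'][y0:y1,x0:x1].max(2)<45).astype(np.uint8)
    n,l,st,ce=cv2.connectedComponentsWithStats(m);k=1+np.argmax(st[1:,4]);return ce[k]+[x0,y0],st[k]
a=dk(s,265,180,290,203);b=dk(w,380,60,412,96);print(a,b)
P,e=tri(s,a[0],w,b[0]);print('knob',P,e)
print('knob wrist at .183',onz(w,*b[0],.183))
# weight top edge heights: rod tip & rim
print(rel((P[0],P[1],.183+.182),.107))
```

```text
(array([276.10526316, 192.73684211]), array([ 8,  9,  7,  8, 38], dtype=int32)) (array([395.72380952,  77.47301587]), array([  6,   7,  21,  23, 315], dtype=int32))
knob [ 0.61660075 -0.03206966  0.18210184] 0.0019348133266861222
knob wrist at .183 [ 0.61713899 -0.03284659  0.183     ]
shift [0.1056 0.0715 0.1519] yaw_y 0.11 z [-0.0036  0.0019 -1.    ] turn 0.003
[0.1055586  0.07145325 0.15185018]
```

View pics/c11.png

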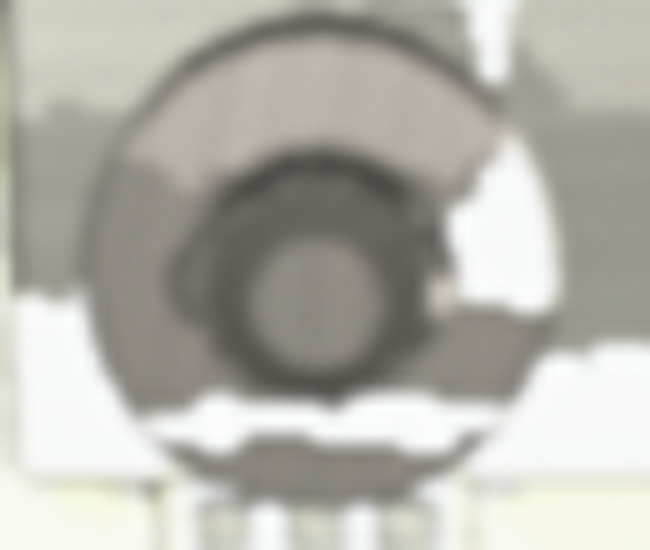

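Both balls stand out over the rim, at (182,280) and (440,290) in the crop, about 13 mm from the rod's axis on both sides. The knob at (0.617,-0.032,0.183) matches the lever geometry to about 1 mm, putting the lever at roughly 0.05 rad. Next I'll straddle the knob.

Emit:
servo_tool(steps=[0.05,0.105,0.072,0,0,0.05,0.105,0.072,0,0,0.05,0.105,0.072,0,0,0.05,0.105,0.072,0.05,0,0.05,0.105,0.072,0.09,0,0.05,0.105,0.072,0.11,0,0.05,0.105,0.072,0.11,0,0.05,0.105,0.072,0.11,0])

```text
time: 12.5
position: [0.6183, -0.0337, 0.409]
tool_rot: [0.667, 0.745, -0.0, 0.0]
ft_force: [0.4, 0.4, 0.2]
grip_width: 0.05
```

Run:
```python
from h import *
o=get_obs();print(o['time'],o['position'],o['ft_force'],o['grip_width'])
rel((.617,-.0325,.354),.107)
s=snap('scene','s12')
cv2.imwrite('pics/c12.png',cv2.resize(s['pixels'][110:230,215:335],None,fx=5,fy=5,interpolation=cv2.INTER_CUBIC))
```

```text
12.5 [ 0.61829673 -0.03372569  0.4090485 ] [0.36377273 0.39881966 0.23792831] 0.04995285962887848
shift [ 0.0014 -0.0012  0.055 ] yaw_y 0.11 z [ 2.e-04 -2.e-04 -1.e+00] turn 0.003
```

View pics/c12.png

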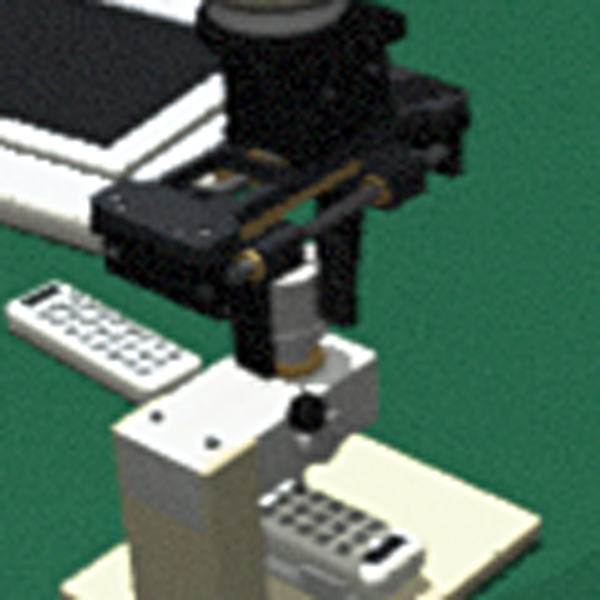

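The fingertips at (255,370) and (340,320) bracket the knob at (307,412) from above. Going down.

Emit:
servo_tool(steps=[0.05,0.001,-0.001,0.015,0,0.05,0.001,-0.001,0.03,0,0.05,0.001,-0.001,0.045,0,0.05,0.001,-0.001,0.055,0,0.05,0.001,-0.001,0.055,0])

```text
time: 13.18
position: [0.6169, -0.0324, 0.3524]
tool_rot: [0.667, 0.745, -0.001, -0.001]
ft_force: [0.4, 0.3, 0.7]
grip_width: 0.0504
```

Emit:
servo_tool(steps=[0.05,0,-0.01,0,0,0.05,0,-0.02,0,0,0.05,0,-0.03,0,0,0.05,0,-0.04,0,0,0.05,0,-0.05,0,0])

```text
time: 13.8
position: [0.5709, -0.0384, 0.3583]
tool_rot: [0.667, 0.745, 0.005, 0.008]
ft_force: [6.2, 1.0, 4.3]
grip_width: 0.0503
```

Run:
```python
from h import *
o=get_obs();print(o['time'],o['position'],o['ft_force'],o['grip_width'])
s=snap('scene','s13')
cv2.imwrite('pics/c13.png',cv2.resize(s['pixels'][110:230,215:335],None,fx=5,fy=5,interpolation=cv2.INTER_CUBIC))
```

```text
13.8 [ 0.5708739  -0.03835211  0.35833282] [6.24945751 0.97173177 4.33692511] 0.05028271421350068
```

View pics/c13.png

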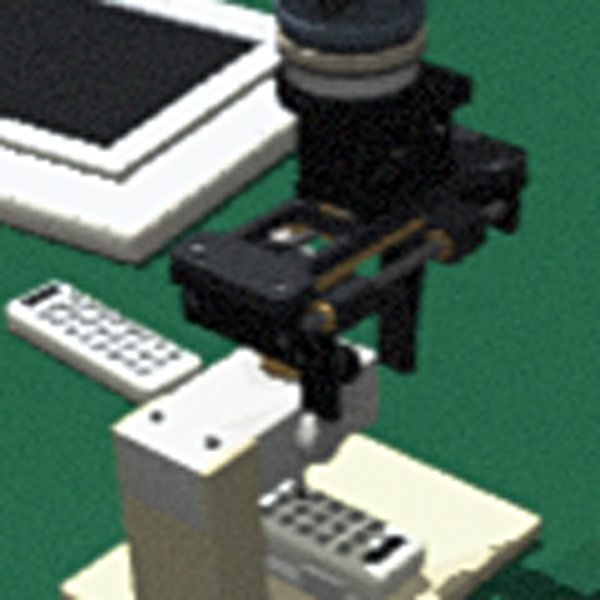

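The rear finger is pushing the knob, now near upright at (345,365), with about 6 N. Continuing.

Emit:
servo_tool(steps=[0.05,0,-0.01,0,0,0.05,0,-0.02,0,0,0.05,0,-0.03,0,0,0.05,0,-0.04,0,0,0.05,0,-0.048,0,0,0.05,0,-0.048,0,0])

```text
time: 14.6
position: [0.5191, -0.0434, 0.3535]
tool_rot: [0.667, 0.745, -0.0, -0.0]
ft_force: [3.4, -0.6, 2.1]
grip_width: 0.0503
```

Emit:
servo_tool(steps=[0.05,0,-0.002,0,0,0.05,0,-0.004,0,0,0.05,0,-0.006,0,0,0.05,0,-0.006,0,0])

```text
time: 15.1
position: [0.514, -0.0439, 0.3537]
tool_rot: [0.667, 0.745, 0.0, 0.0]
ft_force: [4.8, 0.4, 0.5]
grip_width: 0.05
```

Run:
```python
from h import *
o=get_obs();print(o['time'],o['position'],o['ft_force'],o['grip_width'])
s=snap('scene','s14')
cv2.imwrite('pics/c14.png',cv2.resize(s['pixels'][110:230,215:335],None,fx=5,fy=5,interpolation=cv2.INTER_CUBIC))
```

```text
15.1 [ 0.51398359 -0.04391479  0.35366183] [4.75854871 0.37450515 0.45353585] 0.05004839612104273
```

View pics/c14.png

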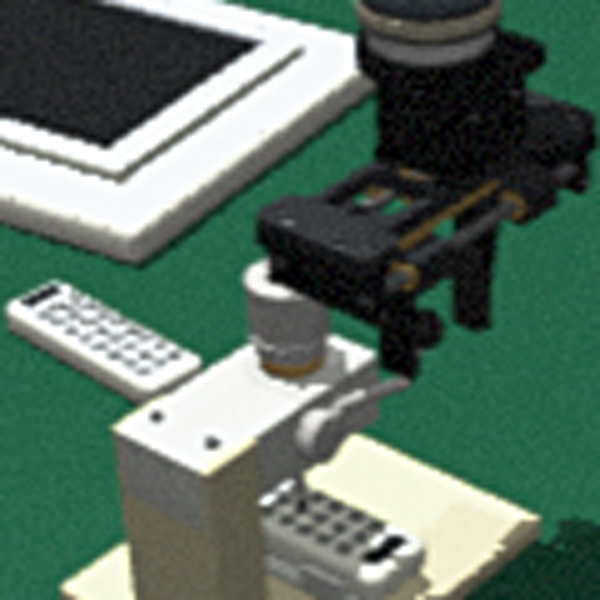

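Emit:
servo_tool(steps=[0.05,0,-0.002,0,0,0.05,0,-0.004,0,0,0.05,0,-0.005,0,0,0.05,0,-0.005,0,0])

```text
time: 15.65
position: [0.5089, -0.0444, 0.3537]
tool_rot: [0.667, 0.745, 0.0, 0.0]
ft_force: [4.9, 0.2, 0.5]
grip_width: 0.0499
```

Emit:
servo_tool(steps=[0.05,0,-0.001,0,0,0.05,0,-0.002,0,0,0.05,0,-0.002,0,0])

```text
time: 16.02
position: [0.5069, -0.0446, 0.3537]
tool_rot: [0.667, 0.745, 0.0, 0.0]
ft_force: [4.6, 1.0, 0.5]
grip_width: 0.0502
```

Emit:
servo_tool(steps=[0.05,0,-0.001,0,0,0.05,0,-0.002,0,0,0.05,0,-0.002,0,0])

```text
time: 16.4
position: [0.5056, -0.0448, 0.3541]
tool_rot: [0.667, 0.745, 0.001, 0.001]
ft_force: [6.5, 1.7, 0.1]
grip_width: 0.0503
```

Emit:
servo_tool(steps=[0.05,0,-0.001,0,0,0.05,0,-0.002,0,0,0.05,0,-0.002,0,0])

```text
time: 16.77
position: [0.5044, -0.0451, 0.3545]
tool_rot: [0.667, 0.745, 0.002, 0.002]
ft_force: [8.1, 1.7, 0.3]
grip_width: 0.0503
```

Emit:
servo_tool(steps=[0.05,0,-0.001,0,0,0.05,0,-0.002,0,0,0.05,0,-0.002,0,0])

```text
time: 17.15
position: [0.5031, -0.0454, 0.3549]
tool_rot: [0.668, 0.745, 0.003, 0.004]
ft_force: [9.3, 2.2, 1.4]
grip_width: 0.05
```

Emit:
servo_tool(steps=[0.05,0,-0.001,0,0,0.05,0,-0.003,0,0,0.05,0,-0.004,0,0,0.05,0,-0.004,0,0])

```text
time: 17.65
position: [0.5007, -0.046, 0.3557]
tool_rot: [0.668, 0.744, 0.005, 0.006]
ft_force: [13.8, 3.3, 1.9]
grip_width: 0.0501
```

Run:
```python
from h import *
o=get_obs();print(o['time'],o['position'],o['ft_force'],o['grip_width'])
s=snap('scene','s15')
cv2.imwrite('pics/c15.png',cv2.resize(s['pixels'][130:230,235:335],None,fx=6,fy=6,interpolation=cv2.INTER_CUBIC))
```

```text
17.65 [ 0.50074595 -0.04604567  0.3557274 ] [13.84392329  3.31742472  1.93326807] 0.050133657636349076
```

View pics/c15.png

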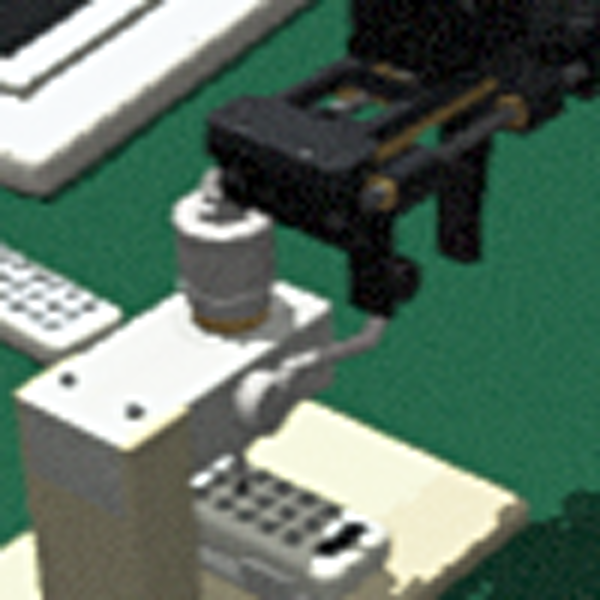

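The force builds elastically to 14 N against the stop, and the lever leans to the front with the knob at (405,285). Backing off, rising and checking.

Emit:
servo_tool(steps=[0.05,0,0.008,0,0,0.05,0,0.016,0,0,0.05,0,0.016,0,0,0.05,0,0.016,-0.05,0,0.05,0,0.016,-0.1,0,0.05,-0.05,0.05,-0.15,0,0.05,-0.095,0.05,-0.17,0,0.05,-0.095,0.05,-0.17,0,0.05,-0.095,0.05,-0.17,0])

```text
time: 18.82
position: [0.5559, -0.1343, 0.5221]
tool_rot: [0.667, 0.745, -0.001, -0.003]
ft_force: [-1.3, -0.3, -1.0]
grip_width: 0.0501
```

Run:
```python
from h import *
o=get_obs();print(o['time'],o['position'],o['ft_force'],o['grip_width'])
s=snap('scene','s16');w=snap('wrist','w16')
a=cv2.resize(s['pixels'][145:225,235:315],None,fx=5,fy=5,interpolation=cv2.INTER_CUBIC)
b=cv2.resize(w['pixels'][60:220,240:400],(400,400),interpolation=cv2.INTER_CUBIC)
cv2.imwrite('pics/c16.png',np.hstack([a,b]))
def dk(c,x0,y0,x1,y1):
    m=(c['pixels'][y0:y1,x0:x1].max(2)<45).astype(np.uint8)
    n,l,st,ce=cv2.connectedComponentsWithStats(m);k=1+np.argmax(st[1:,4]);return ce[k]+[x0,y0],st[k]
print(dk(s,290,160,315,195))
print(proj(w,(.519,-.044,.183)),proj(s,(.519,-.044,.183)),proj(w,(.555,-.115,.224)))
```

```text
18.825 [ 0.55592572 -0.13429673  0.5220762 ] [-1.33518072 -0.2701782  -1.0301474 ] 0.05011846306748879
(array([300.86046512, 176.        ]), array([ 8, 13,  7,  7, 43], dtype=int32))
[293.31133755  91.84769948] [300.0746798  175.57608993] [322.1368939 174.9808715]
```

View pics/c16.png

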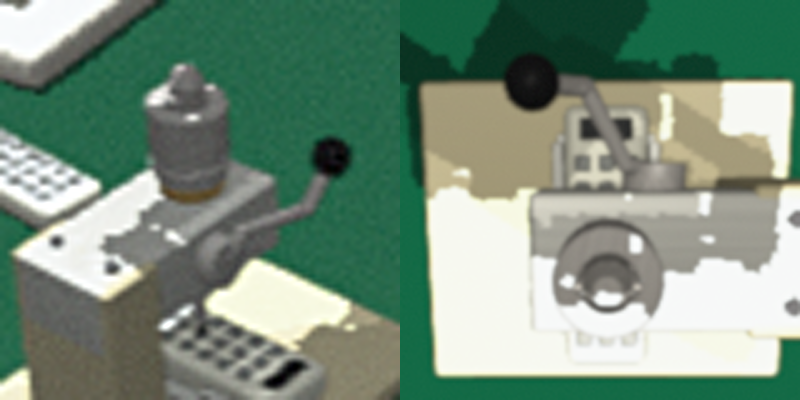

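View pics/w16.png

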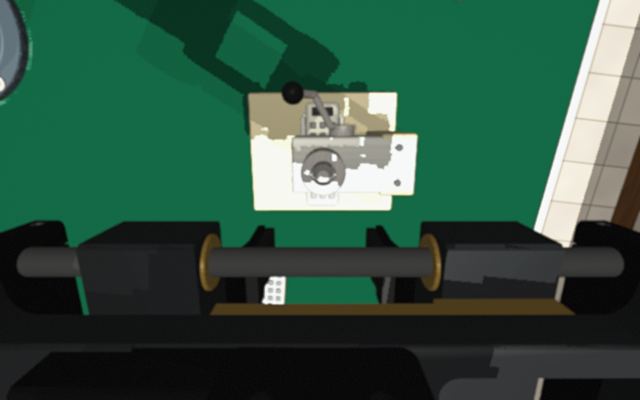

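Run:
```python
from h import *
s=load('s16');w=load('w16')
m=(w['pixels'][78:108,278:308].max(2)<45).astype(np.uint8)
n,l,st,ce=cv2.connectedComponentsWithStats(m);k=1+np.argmax(st[1:,4]);b=ce[k]+[278,78]
P,e=tri(s,(300.86,176.0),w,b);print(b,P,e)
P0=np.array([.6166,-.0321,.1821]);h=np.array([.5692,-.0386,.128]);ax=np.array([np.cos(.107),np.sin(.107),0])
for p in(P0,P): print('lean',np.arctan2((p-h)@ax,p[2]-h[2]))
cv2.imwrite('pics/c17.png',cv2.resize(w['pixels'][140:200,290:355],None,fx=9,fy=9,interpolation=cv2.INTER_CUBIC))
```

```text
[292.13486005  91.40203562] [ 0.51733923 -0.04331953  0.18111745] 0.0007816033490252003
lean 0.7238910859817289
lean -0.7754233026501458
```

View pics/c17.png

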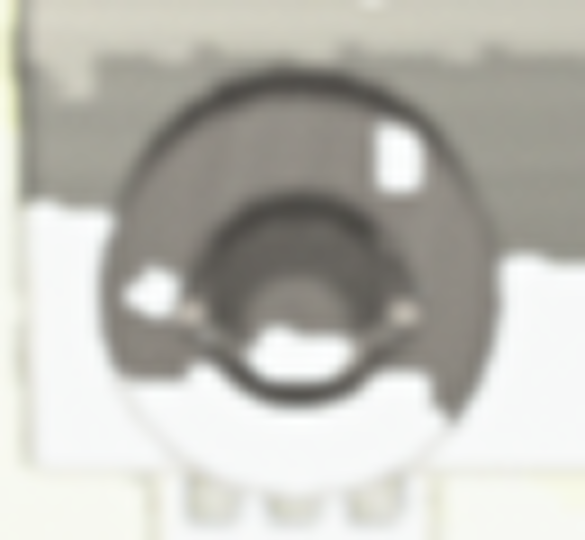

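The lever leans 0.775 rad to the front, against a nominal stop at 0.75, so it is at the stop. The ball highlights at (192,312) and (405,312) stand out symmetrically over the rim. The gripper is clear of everything, so I'm handing in.

Run:
```python
from rig import hand_in
print(hand_in())
```

```text
the job is handed in; nothing more can be done
None
```

The tall steel weight is on the plunger with both balls out over it, the lever is fully forward, and the job is handed in. It took about 19 s of the 56 s allowed.

- **Weight:** I pressed it down with the lever still parked until it hit a hard stop under about 20 N. The tool stopped at 0.3626 m, against 0.363 m expected for full depth. Before and after the lever swing, the wrist view showed both balls standing out evenly over the weight's rim.
- **Lever:** I pushed the knob forward until the force built up to about 14 N against the stop. After letting go, the lever leaned 0.775 rad to the front, against 0.75 nominal. It swung about 1.5 rad in total.
- **Bystanders and gripper:** The arm never went near the short weight, handset, screwdriver or jar, though I did not re-measure their positions at the end. The gripper was open and well clear of the tester.
- **Disagreements:** The cameras disagreed by about 2–4 mm on the rod and weight positions. I used the wrist view, and the weight went onto the rod with almost no side load. The lever's lean reads slightly past its stop, which is within measurement error.

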